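Load and latch a lot crate

ROBOT

A 6-joint arm with a two-finger parallel gripper is mounted at the origin on the work surface. World frame = base frame: x ahead of the robot, y to its left, z up, the work surface at z = 0. Lengths are in m, angles in degrees, forces in N, time in s.
With the tool pointing down it reaches from about 0.375 to 0.9 m from the base axis. Payload 3.1 kg.
Tool frame: the origin (TCP) lies midway between the tips of the shut fingers; the grasp point (between the pads) lies 19 mm behind it; x points along the fingers, z is the direction in which the jaws open and shut, and the axes are right-handed (so a half turn about x gives the same grasp; the last joint's range is limited). The gripper opens to 87 mm and grips with 3 to 60 N. Pads are 19 mm wide; open, the fingers measure 117 mm over their backs; the gripper's body (75 mm by 190 mm) begins 51 mm behind the grasp point.
Start: joints at [56.293, 30.224, 82.088, -0, 67.689, -10.227], TCP at [0.249, 0.573, 0.223] pointing down, gripper open.
Joint ranges: [-176.69, 176.69], [-43.24, 126.21], [12.49, 139.97], [-82, 262], [0, 151.66], [-163.58, 163.58]. Speed limits (degrees/s): [159.86, 159.86, 180, 180, 180, 180].

INTERFACE

Orientations are given as a 3x3 rotation matrix whose columns are the frame's x, y, z axes.
In Python, from rig import * gives the robot as it stands.
- The arm moves only by the tool play_rows, never from a script. Its argument "rows" is a list that holds one entry, the list of rows, each a list of 7 numbers: the shift along the tool's x, y, z in m, then the turn, a rotation vector about the tool's x, y, z in degrees, then the finger opening in m, from 0 to 0.087. A call has 1 to 12 rows; each row is the pose to reach, as a shift and turn from the pose commanded when the call began, along the tool's axes at that moment; what a row does not reach only later rows make up. A row lasts 1/10 s, in which the tool goes at most 50 mm and 8.59 degrees, less where a joint would pass 70% of its speed; a pose out of reach is approached as far as the arm can. A call with a gripper value outside its range is refused whole. The fingers move at their own pace and stop on an object; the grip force is fixed at half the most. Time passes only in rows, so rows that repeat a pose let the fingers close. It gives the time, the measured TCP pose, the force and the opening at its end, in the units of the state.
- read_state(): the state, without advancing time (a new reading comes with each control period).
- capture(name): name is "side" or "top"; returns a dict with "pixels" (420x560x3 uint8, red, green, blue), "intrinsics" (3x3 intrinsics, pixels), "k1" (the pictures are not rectified: a ray, as slopes to the right and down, at radius r is drawn at 1 + k1 r^2 times it, then the intrinsics apply), "rvec" (rotation vector, rad) and "tvec" (3), from world to camera coordinates, as OpenCV has them. Camera axes: x right, y down, z forward; pixel columns grow to the right and rows downward; lengths in m; the calibration is good to about 2 mm. A picture is of the moment at which its call begins. There is no depth.
- hand_in(): hands the job in, once; it reports no verdict.
Trained networks look in the newest picture that a camera, given by its name, has taken for a name from the list of things; names that differ only in an ending like _2 or _b are one class to them, and where a whole thing is asked for, a point or a joint stands for the part that bears it (a point fixed in the world has none). Each returns a list of dicts, best first, with "p" (0 to 1); they miss things now and then, are a little off and sometimes report something else, mostly with a low value. They report only what shows in the picture. A call takes as long as a camera call. They do not tell look-alikes from the thing itself.
- trace(camera, target): "mask" (420x560 bool, what is visible of it) and "at" ([column, row] in pixels, amid what is visible of it).
The state is a dict: "time_s": time; "joint_positions": joint angles; "qvel": joint speeds; "tau": joint torques, N m; "position": TCP position; "tcp_rot": TCP orientation; "force": force on the tool from outside, world axes, zero at the start; "moment": the same for the moment, N m; "opening": opening from 0.0 (shut) to 1.0 (fully open).
Only numpy, scipy, OpenCV 4.12 (cv2) and the standard library are available. Lean on these libraries where they do the work, as an engineer would, in place of code of your own. Each camera call takes 0.05 s, during which the arm holds its last target.

TASK

Push the crimson crate of house-clearance bits up the ramp onto the grey loading deck until it is fully home against the rubber stops; slide it, do not lift or tip it. Then swing the hook round by its yellow knob, through the brass ring on the crate and as far as it goes, so the crate cannot slide back. Leave the tin, the brass pot and the cardboard box where they stand.

Things in the scene. Friction and masses are not known exactly. Their poses are not given: they have to be found in the camera images.
- deck: Fixed loading deck with ramp. Origin: centre of the ramp's foot, on the table; x = push direction, y to its left, z up. Aluminium ramp from x 0 (table level) to x 100 mm (20 mm high), 150 wide; flat grey deck, 20 mm above the table, on to x 325. Two low blue wings (14 mm high) before the ramp open to a mouth 175 mm wide at x -53, narrowing to the lane at x 0.
- lane_mid (a point): Mid-line of the lane at the top edge of the ramp, deck frame x 100, y 0, z 20 mm. Blue side rails leave a lane 126 mm wide (y -63 to +63) from the ramp's foot to x 220 mm and stand 12 mm above the ramp and deck.
- stops (a point): Point midway between the faces of two rubber stops, on the deck surface: deck frame x 225, y 0, z 20 mm. The stops stand at y +45 and -45 mm, 22 mm wide, 16 mm high over the deck. A crate home against them has its centre at deck x 170 mm.
- eye_home (a point): Point fixed on the deck where the centre of the crate's ring lies when the crate is home: deck frame x 247, y 0, z 58 mm (38 mm over the deck's surface). Axes as the deck's.
- crate: Loose crimson open plastic crate with odds and ends fixed in it, 0.4 to 0.85 kg, 110 long (x) x 120 wide (y) x 55 mm high, contents no higher than that. Origin: centre of its underside. Its x axis points to the end with the ring, which goes up the ramp first; it starts on the table before the ramp, roughly facing it. Push on the plain rear wall, 55 mm behind the origin.
- eye (a point): Centre of the brass ring on the front wall of the crate: crate frame x 77, y 0, z 38 mm. The ring stands upright in the crate's x-z plane (its opening faces sideways, along y); inner diameter 24 mm, bar 6 mm.
- hook (a joint): Swing of the steel C-hook about its upright pivot, rad: 0 fully open, grows anticlockwise seen from above, 1.75 = end stop, hook fully through the ring. Starts at 0 to 0.3. Stays where left (friction 0.05 N m). It swings level, 38 mm over the deck; bar 7 mm thick, bent on a 42 mm radius about the pivot; the tip reaches the ring's middle at about 1.1 rad.
- pivot (a point): Hook's pivot axis, at the level of the hook bar: deck frame x 289, y 0, z 58 mm. The hub there is 20 mm across, 66 mm above the table at its top.
- knob (a point): Centre of the hook's upright yellow knob, 16 mm in diameter, 40 mm tall (64 to 104 mm above the table; this point at 84 mm). It lies 65 mm from the pivot; direction from the pivot, in the deck frame, is (joint value - 0.703) rad anticlockwise from the deck's x axis. Push it anticlockwise round the pivot to close the hook.
- tea_tin: Bystander: green tin, 60 mm diameter, 75 mm high, origin at the centre of its underside.
- brass_pot: Bystander: brass pot, 64 mm diameter, 64 mm high, origin at the centre of its underside.
- card_box: Bystander: cardboard box 70 x 90 x 50 mm, origin at the centre of its underside.
Mind the look-alikes: they are no part of the job. What is shaped like the crate but white is not meant.

How it is judged:
By the outcome, as a careful person would: the job done as asked, in the order asked, and still so for the second after the job is handed in, with the robot touching nothing.
It also fails if it takes over 58 s, if anything falls off the work surface, if the arm or the gripper's body presses on something with over 40 N, if the wrist force passes 120 N, or if a joint passes its speed limit or range.

## Working session

There is one attempt and no reset: what is moved stays moved. The work goes in short steps, Python scripts to look and compute and a tool call to move; the robot and the scene stay as the last step left them, time stands still between calls to the robot, and variables do not carry over. Pictures are saved under pics/ and viewed, and the job is handed in when it is done.

Besides the shell and the picture viewer there is one more tool, called after "Emit:" by a JSON object that holds its "fn" and its "kwargs", one argument or row to a line. play_rows: Moves the arm, as the interface text tells. Its arguments: {"type":"object","properties":{"rows":{"type":"array"}},"required":["rows"]}

```bash
ls; mkdir -p pics; python3 - <<'E'
from rig import *
import cv2,numpy as np
s=read_state();print({k:np.round(v,3).tolist() for k,v in s.items()})
for n in ["side","top"]:
    c=capture(n);cv2.imwrite(f"pics/{n}0.png",c["pixels"][:,:,::-1])
    print(n,c["intrinsics"],c["k1"],c["rvec"],c["tvec"])
    for t in ["crate","deck","hook","knob","eye","tea_tin","brass_pot","card_box"]:
        for d in trace(n,t): print(n,t,round(d["p"],2),np.round(d["at"]),d["mask"].sum())
E
```

```text
pics
{'time_s': 0.0, 'joint_positions': [56.295, 30.279, 82.157, 0.001, 67.687, -10.228], 'qvel': [0.004, -0.035, -0.078, 0.087, 0.076, 0.11], 'tau': [0.0, -44.005, -17.659, 0.063, 0.058, -0.0], 'position': [0.249, 0.573, 0.222], 'tcp_rot': [[-0.001, -0.917, 0.398], [-0.002, 0.398, 0.917], [-1.0, 0.0, -0.002]], 'force': [-0.427, 0.701, 0.756], 'moment': [0.003, -0.03, 0.039], 'opening': 1.002}
side [[482.75199719   0.         268.32682105]
 [  0.         482.75199719 210.18536634]
 [  0.           0.           1.        ]] 0.033572263017606956 [ 2.07275034 -0.84641899  0.40341597] [-0.39758269  0.25431286  0.97817556]
side crate 0.93 [301. 250.] 2867
side crate 0.92 [401. 244.] 2755
side crate 0.91 [253. 307.] 3501
side crate 0.73 [370. 317.] 4093
side crate 0.43 [230. 200.] 4764
side deck 0.75 [229. 204.] 4875
side deck 0.36 [189. 166.] 242
side hook 0.5 [193. 165.] 127
side knob 0.51 [194. 162.] 193
side eye 0.93 [250. 308.] 3627
side eye 0.82 [402. 246.] 2830
side eye 0.75 [306. 254.] 2874
side eye 0.75 [371. 313.] 3997
side tea_tin 0.61 [294. 175.] 585
side brass_pot 0.71 [336. 204.] 584
side brass_pot 0.39 [196. 162.] 129
side card_box 0.58 [252. 157.] 809
side card_box 0.31 [305. 253.] 2898
top [[412.17337476   0.         278.03240725]
 [  0.         412.17337476 206.72076989]
 [  0.           0.           1.        ]] -0.11204307746080053 [ 2.13733613 -2.16573513  0.15002593] [-0.03748418  0.53767707  0.9833251 ]
top crate 0.87 [419. 244.] 2613
top crate 0.73 [387. 155.] 2460
top crate 0.65 [331. 227.] 2354
top crate 0.61 [350. 306.] 2527
top deck 0.92 [205. 217.] 7878
top hook 0.89 [146. 212.] 296
top knob 0.52 [141. 211.] 231
top eye 0.9 [331. 221.] 2351
top eye 0.83 [349. 308.] 2475
top eye 0.78 [385. 157.] 2416
top tea_tin 0.55 [233. 142.] 571
top brass_pot 0.6 [300. 148.] 472
top card_box 0.26 [142. 212.] 240
top card_box 0.25 [333. 224.] 2326
```

View pics/side0.png

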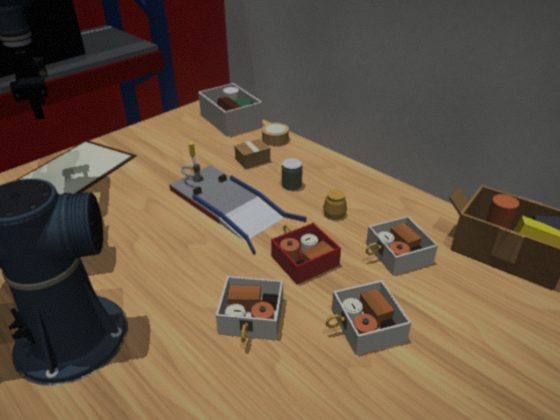

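View pics/top0.png

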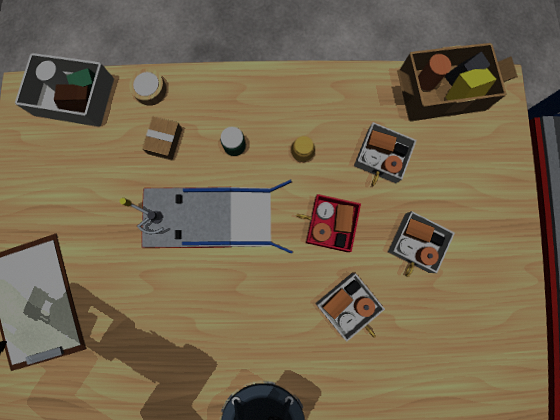

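The candidates in the top picture are the crimson crate at (332,222) and three white look-alikes at (387,155), (421,243) and (350,306). There are also two far boxes at (65,90) and (455,82). I choose the crimson one, with its ring pointing left towards the ramp. Next is a close crop and the measurement.

```bash
cat > h.py <<'E'
from rig import *
import cv2,numpy as np
def proj(c,P):
    P=np.atleast_2d(P).astype(float);R=cv2.Rodrigues(np.array(c["rvec"]))[0]
    q=P@R.T+np.array(c["tvec"]);K=np.array(c["intrinsics"])
    o,_=cv2.projectPoints(P,np.array(c["rvec"]),np.array(c["tvec"]),K,np.array([c["k1"],0,0,0,0.]));return o[:,0]
def unproj(c,uv,z):
    uv=np.atleast_2d(uv).astype(float);K=np.array(c["intrinsics"])
    n=cv2.undistortPointsIter(uv.reshape(-1,1,2),K,np.array([c["k1"],0,0,0,0.]),None,None,(3,50,1e-9))[:,0]
    R=cv2.Rodrigues(np.array(c["rvec"]))[0];o=-R.T@np.array(c["tvec"])
    d=np.c_[n,np.ones(len(n))]@R
    return o+d*((z-o[2])/d[:,2])[:,None]
def crop(c,x0,y0,x1,y1,f,name,pts=None):
    im=cv2.resize(c["pixels"][y0:y1,x0:x1,::-1],None,fx=f,fy=f,interpolation=cv2.INTER_CUBIC)
    if pts is not None:
        for u,v in pts: cv2.circle(im,(int((u-x0+.5)*f),int((v-y0+.5)*f)),2,(0,255,0),-1)
    cv2.imwrite("pics/"+name,im)
E
python3 - <<'E'
from h import *
c=capture("top");crop(c,115,170,375,270,3,"topc.png")
s=capture("side");crop(s,150,130,350,290,4,"sidec.png")
E
```

```text
(no output)
```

View pics/topc.png

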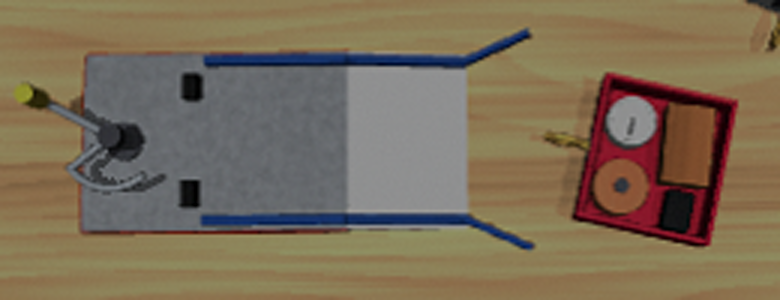

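View pics/sidec.png

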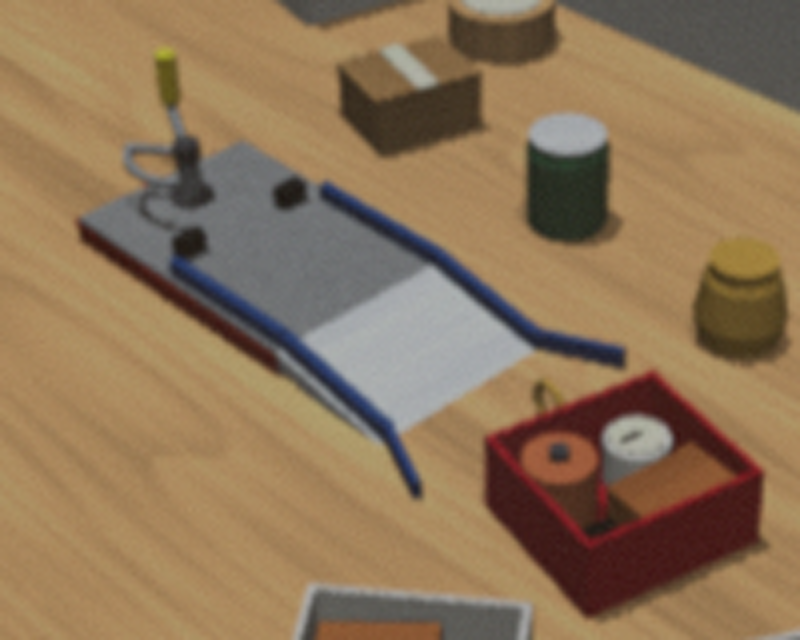

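```bash
cat > fit.py <<'E'
from h import *
from scipy.optimize import least_squares
def fit(c,obj,uv,z0,x0):
    obj=np.array(obj,float)/1000;uv=np.array(uv,float)
    def P(p):
        a=p[2];R=np.array([[np.cos(a),-np.sin(a)],[np.sin(a),np.cos(a)]])
        return np.c_[obj[:,:2]@R.T+p[:2],obj[:,2]]
    f=lambda p:(proj(c,P(p))-uv).ravel()
    r=least_squares(f,x0,loss="soft_l1",f_scale=1);return r.x,f(r.x).reshape(-1,2)
E
python3 - <<'E'
from fit import *
c=capture("top");F=lambda l:[(115+(x+.5)/3-.5,170+(y+.5)/3-.5) for x,y in l]
obj=[(325,-75,20),(325,75,20),(0,-63,0),(0,63,0),(225,-45,36),(225,45,36)]
uv=F([(84,53),(80,232),(467,66),(467,214),(202,87),(199,194)])
g=unproj(c,F([(467,140)]),0)[0];print(g)
p,r=fit(c,obj,uv,0,[g[0],g[1],np.pi/2]);print("deck",p,np.degrees(p[2]),r.round(1).tolist())
co=[(55,-60,55),(-55,-60,55),(-55,60,55),(55,60,55)]
g=unproj(c,F([(657,160)]),.055)[0]
q,r=fit(c,co,F([(607,73),(738,100),(710,245),(574,217)]),0,[g[0],g[1],np.pi/2]);print("crate",q,np.degrees(q[2]),r.round(1).tolist())
s=capture("side")
def T(p,l):
    l=np.array(l,float)/1000;a=p[2];R=np.array([[np.cos(a),-np.sin(a)],[np.sin(a),np.cos(a)]]);return np.c_[l[:,:2]@R.T+p[:2],l[:,2]]
D=T(p,obj+[(100,-63,20),(100,63,20),(289,0,66),(-53,87,14),(-53,-87,14)]);C=T(q,co+[(77,0,38)])
P=np.r_[D,C];print(P.round(3).tolist())
# knob
k=unproj(c,F([(32,96)]),.104)[0];pv=T(p,[(289,0,66)])[0];print("knob",k,"pivot",pv,"r",np.linalg.norm((k-pv)[:2]),"joint",np.arctan2(k[1]-pv[1],k[0]-pv[0])-p[2]+.703)
crop(s,150,130,350,290,4,"sidep.png",proj(s,np.r_[P,[k]]));crop(c,115,170,375,270,3,"topp.png",proj(c,np.r_[P,[k]]))
for t,z,n in [("tea_tin",.0375,"top"),("brass_pot",.032,"top")]:
    d=trace("top",t)[0];print(t,unproj(c,d["at"],z))
print("box",unproj(c,[(163,137)],.05))
for nm,u in [("w1",(387,152)),("w2",(421,243)),("w3",(350,306))]: print(nm,unproj(c,[u],.05))
E
```

```text
[ 0.51766007 -0.02467938  0.        ]
deck [ 0.51770308 -0.02558057  1.57284351] 90.11729470663637 [[0.8, 0.8], [0.5, -0.1], [0.0, 0.4], [0.7, -0.0], [-1.7, -0.6], [-1.3, -0.3]]
crate [ 0.49448586 -0.17929847  1.34225383] 76.90547960245566 [[-0.4, -0.2], [-0.1, 0.3], [-0.1, 0.1], [0.6, -0.2]]
[[0.592, 0.3, 0.02], [0.442, 0.299, 0.02], [0.581, -0.025, 0.0], [0.455, -0.026, 0.0], [0.562, 0.2, 0.036], [0.472, 0.199, 0.036], [0.58, 0.075, 0.02], [0.454, 0.074, 0.02], [0.517, 0.263, 0.066], [0.431, -0.079, 0.014], [0.605, -0.078, 0.014], [0.565, -0.139, 0.055], [0.54, -0.246, 0.055], [0.424, -0.219, 0.055], [0.449, -0.112, 0.055], [0.512, -0.104, 0.038]]
knob [0.54458751 0.31443634 0.104     ] pivot [0.51711145 0.26341883 0.066     ] r 0.05794584328899751 joint 0.20693409023702436
tea_tin [[0.70516357 0.06626575 0.0375    ]]
brass_pot [[ 0.68725482 -0.10934024  0.032     ]]
box [[0.71733313 0.24433844 0.05      ]]
w1 [[ 0.67066282 -0.32043811  0.05      ]]
w2 [[ 0.44099325 -0.3937029   0.05      ]]
w3 [[ 0.29371928 -0.21324002  0.05      ]]
```

View pics/sidep.png

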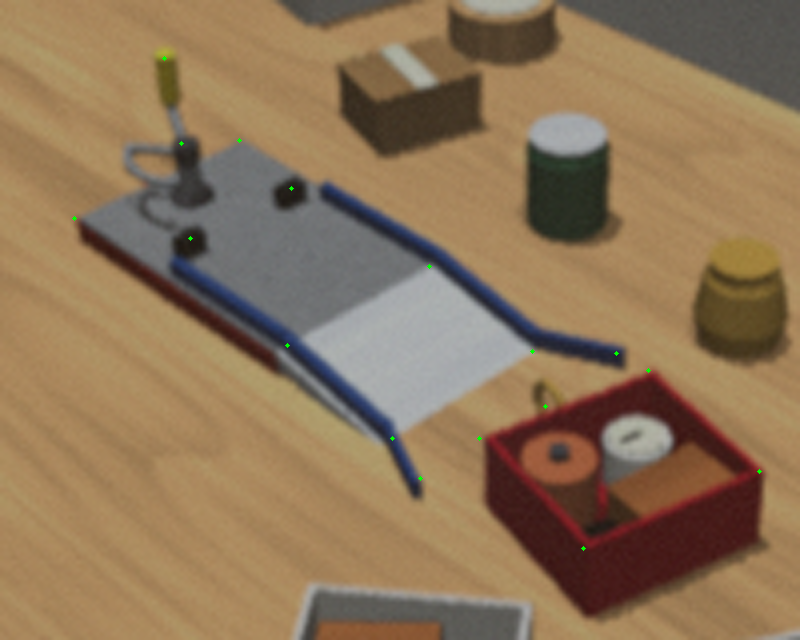

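View pics/topp.png

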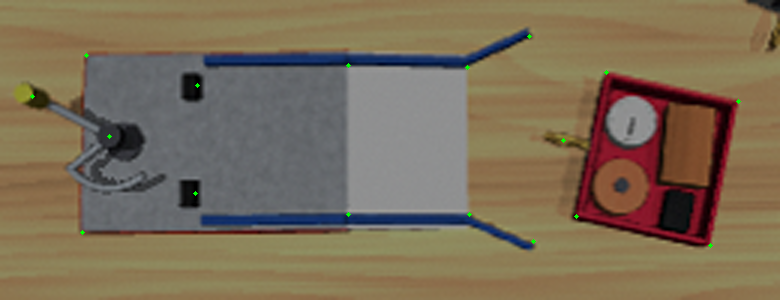

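Emit:
{"fn": "play_rows", "kwargs": {
  "rows": [
    [[0, -0.353, -0.308, 40, 0, 0, 0.075], [0, -0.353, -0.308, 40, 0, 0, 0.075], [0, -0.353, -0.308, 40, 0, 0, 0.075], [0, -0.353, -0.308, 40, 0, 0, 0.075], [0, -0.353, -0.308, 40, 0, 0, 0.075], [0, -0.353, -0.308, 40, 0, 0, 0.075], [0, -0.353, -0.308, 40, 0, 0, 0.075], [0, -0.353, -0.308, 40, 0, 0, 0.075], [0, -0.353, -0.308, 40, 0, 0, 0.075], [0, -0.353, -0.308, 40, 0, 0, 0.075], [0, -0.353, -0.308, 40, 0, 0, 0.075], [0, -0.353, -0.308, 40, 0, 0, 0.075]]
  ]
}}

```text
time_s: 2.4
position: [0.4498, 0.1501, 0.2226]
tcp_rot: [[-0.0, -0.445, 0.895], [0.001, 0.895, 0.445], [-1.0, 0.001, -0.0]]
force: [-0.6, 0.0, 0.3]
opening: 0.862
```

Emit:
{"fn": "play_rows", "kwargs": {
  "rows": [
    [[0, -0.389, -0.172, 39.6, 0, 0, 0.075], [0, -0.389, -0.172, 39.6, 0, 0, 0.075], [0, -0.389, -0.172, 39.6, 0, 0, 0.075], [0, -0.389, -0.172, 39.6, 0, 0, 0.075], [0, -0.389, -0.172, 39.6, 0, 0, 0.075], [0, -0.389, -0.172, 39.6, 0, 0, 0.075], [0, -0.389, -0.172, 39.6, 0, 0, 0.075], [0, -0.389, -0.172, 39.6, 0, 0, 0.075], [0, -0.389, -0.172, 39.6, 0, 0, 0.075], [0, -0.389, -0.172, 39.6, 0, 0, 0.075], [0, -0.389, -0.172, 39.6, 0, 0, 0.075], [0, -0.389, -0.172, 39.6, 0, 0, 0.075]]
  ]
}}

```text
time_s: 3.6
position: [0.4697, -0.2722, 0.2223]
tcp_rot: [[-0.001, 0.224, 0.975], [0.002, 0.975, -0.224], [-1.0, 0.001, -0.002]]
force: [0.2, -0.6, 0.0]
opening: 0.863
```

```bash
python3 - <<'E'
from h import *
s=read_state();print(s["time_s"],s["position"],np.degrees(np.arctan2(s["tcp_rot"][1][2],s["tcp_rot"][0][2])),s["opening"],s["joint_positions"])
c=capture("top");crop(c,280,130,480,330,4,"t1.png")
print(unproj(c,[(390,257),(390,258),(399,212)],.055))
E
```

```text
3.6 [ 0.4697041  -0.27216034  0.22230309] -12.941257507790045 0.862619972508482 [-4.19048860e+01  2.39638708e+01  9.38628330e+01  3.32465581e-02
  6.22880125e+01 -2.89790574e+01]
[[ 0.40850177 -0.31334592  0.055     ]
 [ 0.40609724 -0.31324288  0.055     ]
 [ 0.51769159 -0.3409024   0.055     ]]
```

View pics/t1.png

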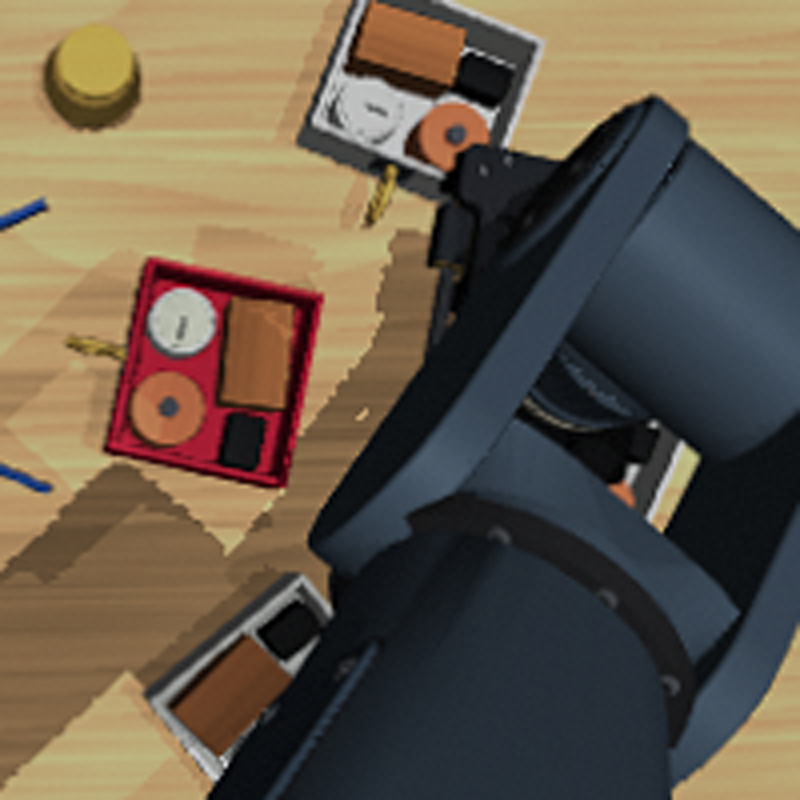

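The crop shows the crimson crate at (215,372) with a clear gap behind it. I descend behind its rear wall, then advance to near contact.

Emit:
{"fn": "play_rows", "kwargs": {
  "rows": [
    [[0.05, 0, 0.003, 0, 0, 0, 0.075], [0.1, 0, 0.003, 0, 0, 0, 0.075], [0.15, 0, 0.003, 0, 0, 0, 0.075], [0.185, 0, 0.003, 0, 0, 0, 0.075], [0.192, 0, 0.003, 0, 0, 0, 0.075], [0.192, 0.01, 0.003, 0, 0, 0, 0.075], [0.192, 0.02, 0.003, 0, 0, 0, 0.075], [0.192, 0.026, 0.003, 0, 0, 0, 0.075], [0.192, 0.026, 0.003, 0, 0, 0, 0.075]]
  ]
}}

```text
time_s: 4.55
position: [0.4796, -0.2492, 0.0324]
tcp_rot: [[0.002, 0.224, 0.974], [-0.002, 0.974, -0.224], [-1.0, -0.001, 0.002]]
force: [0.1, -0.7, 0.4]
opening: 0.861
```

Emit:
{"fn": "play_rows", "kwargs": {
  "rows": [
    [[0, 0.003, 0, 0, 0, 0, 0.075], [0, 0.006, 0, 0, 0, 0, 0.075], [0, 0.009, 0, 0, 0, 0, 0.075], [0, 0.012, 0, 0, 0, 0, 0.075]]
  ]
}}

```text
time_s: 4.95
position: [0.4822, -0.2403, 0.0312]
tcp_rot: [[0.002, 0.226, 0.974], [-0.003, 0.974, -0.226], [-1.0, -0.003, 0.003]]
force: [-2.1, -5.1, 2.6]
opening: 0.864
```

Emit:
{"fn": "play_rows", "kwargs": {
  "rows": [
    [[0, 0.004, 0.001, 0, 0, 0, 0.075], [0, 0.008, 0.0025, 0, 0, 0, 0.075], [0, 0.012, 0.004, 0, 0, 0, 0.075], [0, 0.016, 0.0055, 0, 0, 0, 0.075], [0, 0.02, 0.007, 0, 0, 0, 0.075], [0, 0.024, 0.0085, 0, 0, 0, 0.075], [0, 0.028, 0.01, 0, 0, 0, 0.075], [0, 0.032, 0.0115, 0, 0, 0, 0.075]]
  ]
}}

```text
time_s: 5.75
position: [0.4996, -0.2111, 0.031]
tcp_rot: [[-0.0, 0.225, 0.974], [-0.002, 0.974, -0.225], [-1.0, -0.002, 0.0]]
force: [-2.8, -4.2, 3.2]
opening: 0.865
```

```bash
python3 - <<'E'
from h import *
c=capture("top");crop(c,220,160,420,290,4,"t2.png")
E
```

```text
(no output)
```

View pics/t2.png

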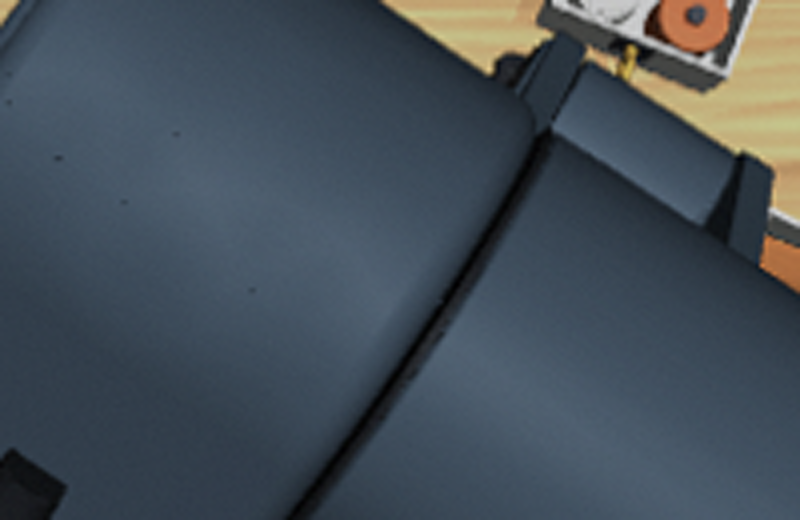

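The arm hides the crate from above, so I use the side view instead.

```bash
python3 - <<'E'
from h import *
c=capture("side");crop(c,150,150,350,300,4,"s2.png")
E
```

```text
(no output)
```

View pics/s2.png

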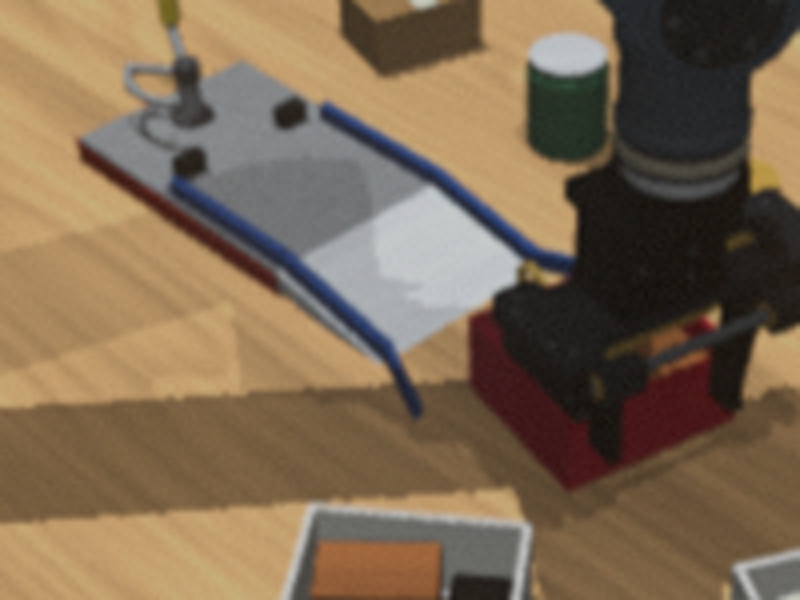

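```bash
python3 - <<'E'
from fit import *
c=capture("side");F=lambda l:[(150+(x+.5)/4-.5,150+(y+.5)/4-.5) for x,y in l]
q,r=fit(c,[(55,60,55),(55,60,0),(-55,60,0),(-55,-60,0)],F([(469,315),(473,384),(572,490),(738,411)]),0,[.51,-.14,1.35])
print(q,np.degrees(q[2]),r.round(1).tolist())
E
```

```text
[ 0.52026488 -0.14574434  1.36687742] 78.31630749822814 [[0.3, -0.1], [-0.3, 0.1], [0.3, -0.4], [-0.2, 0.4]]
```

Emit:
{"fn": "play_rows", "kwargs": {
  "rows": [
    [[0, 0.0035, 0.0018, -1.6, 0, 0, 0.075], [0, 0.007, 0.0035, -3.3, 0, 0, 0.075], [0, 0.0105, 0.005, -4.9, 0, 0, 0.075], [0, 0.014, 0.0065, -6.5, 0, 0, 0.075], [0, 0.0177, 0.0078, -8.1, 0, 0, 0.075], [0, 0.0213, 0.0092, -9.8, 0, 0, 0.075], [0, 0.025, 0.0104, -11.4, 0, 0, 0.075], [0, 0.0289, 0.0115, -13.1, 0, 0, 0.075], [0, 0.0289, 0.0115, -13.1, 0, 0, 0.075]]
  ]
}}

```text
time_s: 6.8
position: [0.5182, -0.1837, 0.0306]
tcp_rot: [[0.001, -0.002, 1.0], [0.0, 1.0, 0.002], [-1.0, 0.0, 0.001]]
force: [1.4, -2.4, 1.5]
opening: 0.866
```

```bash
python3 - <<'E'
from h import *
c=capture("side");crop(c,150,150,350,300,4,"s3.png")
E
```

```text
(no output)
```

View pics/s3.png

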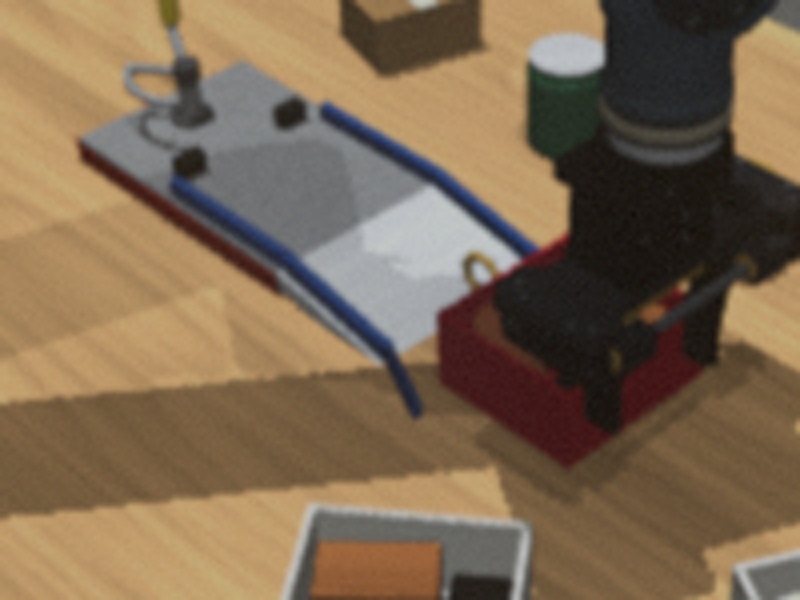

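```bash
python3 - <<'E'
from fit import *
c=capture("side");F=lambda l:[(150+(x+.5)/4-.5,150+(y+.5)/4-.5) for x,y in l]
q,r=fit(c,[(55,60,55),(55,60,0),(-55,60,0),(-55,-60,0)],F([(440,314),(443,380),(570,467),(716,363)]),0,[.51,-.12,1.57])
print(q,np.degrees(q[2]),r.round(1).tolist())
p,r=fit(c,[(325,-75,20),(325,75,20),(325,75,0),(100,-63,20)],F([(243,62),(80,138),(82,155),(432,186)]),0,[.517,-.025,1.57])
print(p,np.degrees(p[2]),r.round(1).tolist())
E
```

```text
[ 0.52356311 -0.11860485  1.58703081] 90.93016736705668 [[0.2, -0.7], [0.0, 0.1], [1.0, -0.3], [-2.6, 1.8]]
[ 0.51800934 -0.02665305  1.56187961] 89.48910993256024 [[0.3, -0.6], [-0.4, -0.4], [0.1, 1.1], [0.0, 0.0]]
```

Emit:
{"fn": "play_rows", "kwargs": {
  "rows": [
    [[0, 0.005, -0.0005, 0, 0, 0, 0.075], [0, 0.01, -0.001, 0, 0, 0, 0.075], [0, 0.015, -0.0015, 0, 0, 0, 0.075], [0, 0.02, -0.002, 0, 0, 0, 0.075], [0, 0.025, -0.0025, 0, 0, 0, 0.075], [0, 0.03, -0.003, 0, 0, 0, 0.075], [0, 0.035, -0.0035, 0, 0, 0, 0.075], [0, 0.04, -0.0035, 0, 0, 0, 0.075]]
  ]
}}

```text
time_s: 7.7
position: [0.5142, -0.1445, 0.0306]
tcp_rot: [[0.0, -0.002, 1.0], [-0.001, 1.0, 0.002], [-1.0, -0.001, 0.0]]
force: [1.5, -8.3, -0.5]
opening: 0.863
```

```bash
python3 - <<'E'
from h import *
c=capture("side");crop(c,150,150,350,300,4,"s4.png")
E
```

```text
(no output)
```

View pics/s4.png

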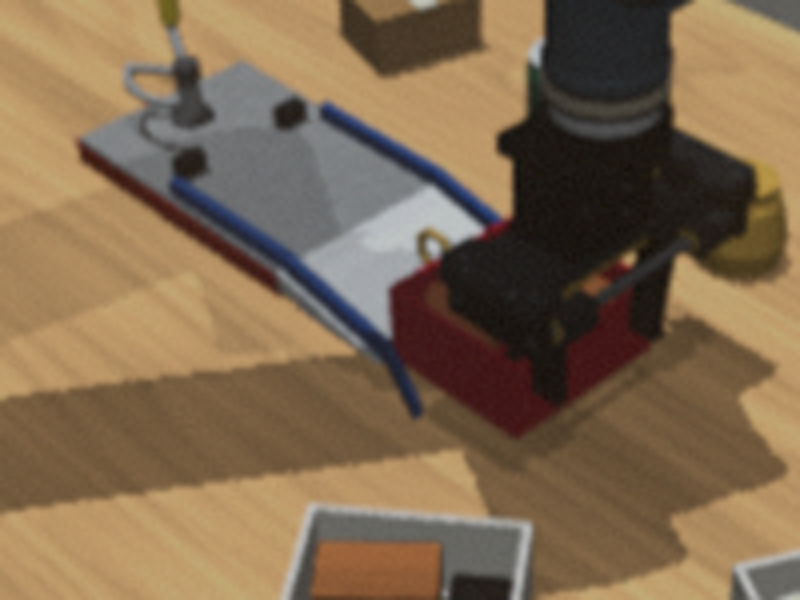

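The crate front now stands in the mouth of the lane at (395,340) and is well aligned. I keep pushing.

Emit:
{"fn": "play_rows", "kwargs": {
  "rows": [
    [[0, 0.005, 0, 0, 0, 0, 0.075], [0, 0.01, 0, 0, 0, 0, 0.075], [0, 0.015, 0, 0, 0, 0, 0.075], [0, 0.02, 0, 0, 0, 0, 0.075], [0, 0.025, 0, 0, 0, 0, 0.075], [0, 0.03, 0, 0, 0, 0, 0.075]]
  ]
}}

```text
time_s: 8.35
position: [0.5143, -0.1145, 0.0305]
tcp_rot: [[0.0, -0.0, 1.0], [-0.001, 1.0, 0.0], [-1.0, -0.001, 0.0]]
force: [0.6, -5.7, -0.7]
opening: 0.857
```

```bash
python3 - <<'E'
from h import *
c=capture("side");crop(c,150,150,350,300,4,"s5.png")
E
```

```text
(no output)
```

View pics/s5.png

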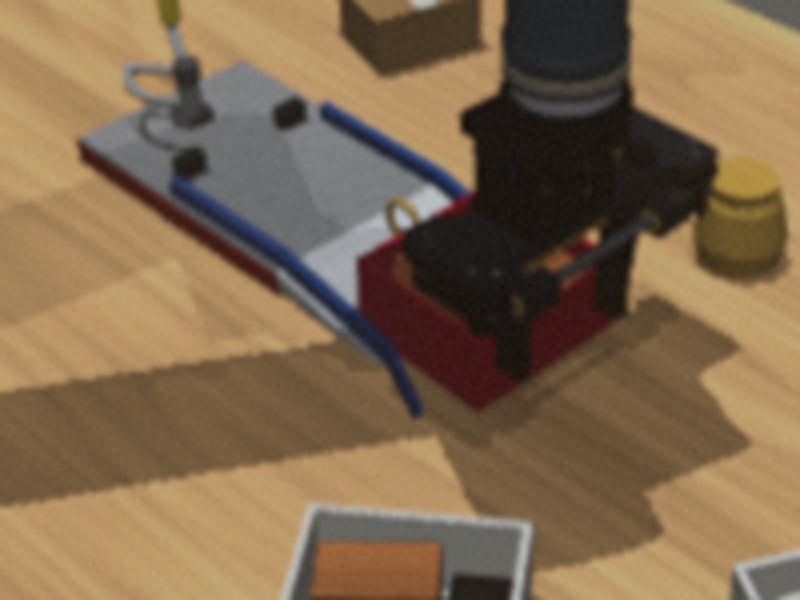

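Emit:
{"fn": "play_rows", "kwargs": {
  "rows": [
    [[0, 0.006, 0, 0, 0, 0, 0.075], [0, 0.012, 0.001, 0, 0, 0, 0.075], [0, 0.018, 0.001, 0, 0, 0, 0.075], [0, 0.024, 0.002, 0, 0, 0, 0.075], [0, 0.03, 0.002, 0, 0, 0, 0.075], [0, 0.036, 0.003, 0, 0, 0, 0.075]]
  ]
}}

```text
time_s: 9.0
position: [0.5163, -0.0775, 0.0303]
tcp_rot: [[-0.001, -0.001, 1.0], [0.001, 1.0, 0.001], [-1.0, 0.001, -0.001]]
force: [-0.5, -3.6, -2.7]
opening: 0.866
```

Emit:
{"fn": "play_rows", "kwargs": {
  "rows": [
    [[0, 0.006, 0, 0, 0, 0, 0.075], [0, 0.012, 0, 0, 0, 0, 0.075], [-0.001, 0.018, 0, 0, 0, 0, 0.075], [-0.002, 0.024, 0, 0, 0, 0, 0.075], [-0.003, 0.03, 0, 0, 0, 0, 0.075], [-0.004, 0.036, 0, 0, 0, 0, 0.075]]
  ]
}}

```text
time_s: 9.6
position: [0.5169, -0.0418, 0.0347]
tcp_rot: [[-0.0, -0.0, 1.0], [-0.0, 1.0, 0.0], [-1.0, -0.0, -0.0]]
force: [0.3, -4.6, -2.3]
opening: 0.861
```

```bash
python3 - <<'E'
from h import *
c=capture("side");crop(c,150,150,350,300,4,"s6.png")
E
```

```text
(no output)
```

View pics/s6.png

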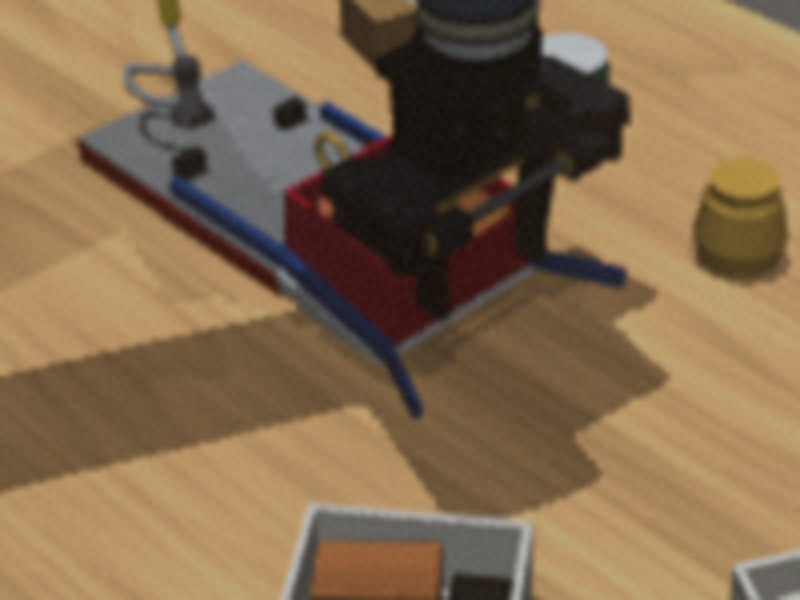

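Emit:
{"fn": "play_rows", "kwargs": {
  "rows": [
    [[-0.001, 0.006, 0, 0, 0, 0, 0.075], [-0.002, 0.012, 0, 0, 0, 0, 0.075], [-0.004, 0.018, 0, 0, 0, 0, 0.075], [-0.005, 0.024, 0, 0, 0, 0, 0.075], [-0.006, 0.03, 0, 0, 0, 0, 0.075], [-0.008, 0.036, 0, 0, 0, 0, 0.075], [-0.009, 0.042, 0, 0, 0, 0, 0.075], [-0.01, 0.048, 0, 0, 0, 0, 0.075], [-0.011, 0.054, 0, 0, 0, 0, 0.075]]
  ]
}}

```text
time_s: 10.55
position: [0.5175, 0.0118, 0.0463]
tcp_rot: [[0.001, 0.0, 1.0], [-0.0, 1.0, -0.0], [-1.0, -0.0, 0.001]]
force: [1.1, -4.0, 1.0]
opening: 0.863
```

Emit:
{"fn": "play_rows", "kwargs": {
  "rows": [
    [[-0.001, 0.006, 0, 0, 0, 0, 0.075], [-0.002, 0.012, 0, 0, 0, 0, 0.075], [-0.004, 0.018, 0, 0, 0, 0, 0.075], [-0.005, 0.024, 0, 0, 0, 0, 0.075], [-0.006, 0.03, 0, 0, 0, 0, 0.075], [-0.008, 0.036, 0, 0, 0, 0, 0.075], [-0.009, 0.042, 0, 0, 0, 0, 0.075], [-0.009, 0.048, 0, 0, 0, 0, 0.075]]
  ]
}}

```text
time_s: 11.35
position: [0.5171, 0.0601, 0.0548]
tcp_rot: [[0.0, -0.001, 1.0], [-0.0, 1.0, 0.001], [-1.0, -0.0, 0.0]]
force: [-0.8, -3.5, -0.0]
opening: 0.862
```

```bash
python3 - <<'E'
from h import *
c=capture("side");crop(c,150,150,350,300,4,"s7.png")
E
```

```text
(no output)
```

View pics/s7.png

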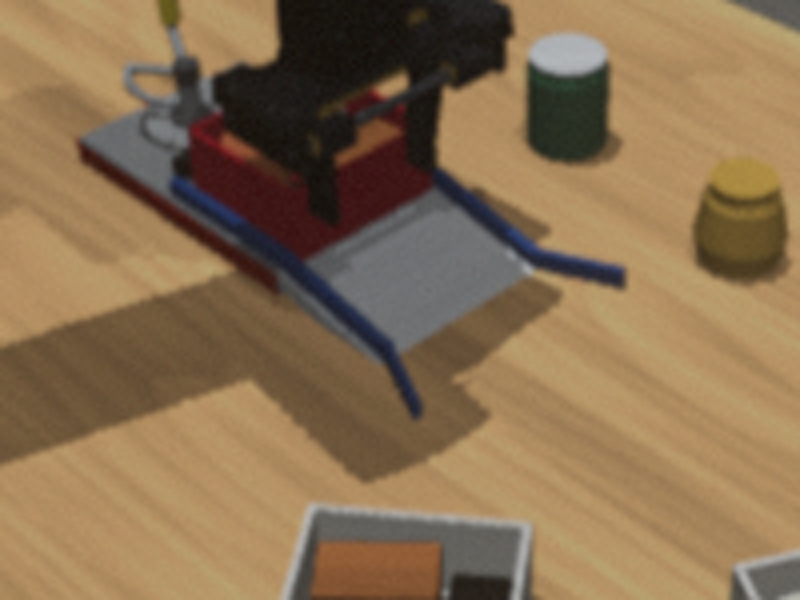

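Emit:
{"fn": "play_rows", "kwargs": {
  "rows": [
    [[0, 0.004, 0, 0, 0, 0, 0.075], [0, 0.008, 0, 0, 0, 0, 0.075], [0, 0.012, 0, 0, 0, 0, 0.075], [0, 0.015, 0, 0, 0, 0, 0.075]]
  ]
}}

```text
time_s: 11.8
position: [0.5172, 0.0747, 0.0548]
tcp_rot: [[0.001, -0.0, 1.0], [-0.0, 1.0, 0.0], [-1.0, -0.0, 0.001]]
force: [0.4, -6.0, 2.0]
opening: 0.862
```

Emit:
{"fn": "play_rows", "kwargs": {
  "rows": [
    [[0, 0.0015, 0, 0, 0, 0, 0.075], [0, 0.003, 0, 0, 0, 0, 0.075]]
  ]
}}

```text
time_s: 12.0
position: [0.5172, 0.0776, 0.0548]
tcp_rot: [[0.001, -0.001, 1.0], [-0.0, 1.0, 0.001], [-1.0, -0.0, 0.001]]
force: [0.2, -5.8, 3.5]
opening: 0.859
```

Emit:
{"fn": "play_rows", "kwargs": {
  "rows": [
    [[0, 0.0015, 0, 0, 0, 0, 0.075], [0, 0.003, 0, 0, 0, 0, 0.075]]
  ]
}}

```text
time_s: 12.2
position: [0.5172, 0.0792, 0.0548]
tcp_rot: [[0.0, -0.001, 1.0], [-0.003, 1.0, 0.001], [-1.0, -0.003, 0.0]]
force: [-2.1, -15.9, 3.9]
opening: 0.863
```

Emit:
{"fn": "play_rows", "kwargs": {
  "rows": [
    [[0, 0.001, 0, 0, 0, 0, 0.075], [0, 0.002, 0, 0, 0, 0, 0.075], [0, 0.002, 0, 0, 0, 0, 0.075]]
  ]
}}

```text
time_s: 12.5
position: [0.5171, 0.0793, 0.0548]
tcp_rot: [[-0.0, -0.001, 1.0], [-0.005, 1.0, 0.001], [-1.0, -0.005, -0.0]]
force: [-2.7, -18.1, 3.0]
opening: 0.859
```

Emit:
{"fn": "play_rows", "kwargs": {
  "rows": [
    [[0, -0.02, 0, 0, 0, 0, 0.075], [0, -0.06, 0, 0, 0, 0, 0.075], [-0.05, -0.1, 0, 0, 0, 0, 0.0], [-0.1, -0.15, 0, 0, 0, 0, 0.0], [-0.15, -0.2, 0, 0, 0, 0, 0.0], [-0.17, -0.25, 0, 0, 0, 0, 0.0], [-0.17, -0.25, 0, 0, 0, 0, 0.0]]
  ]
}}

```text
time_s: 13.2
position: [0.5169, -0.1616, 0.222]
tcp_rot: [[0.001, -0.0, 1.0], [0.002, 1.0, 0.0], [-1.0, 0.002, 0.001]]
force: [0.6, -0.6, -1.3]
opening: 0.493
```

```bash
python3 - <<'E'
from h import *
c=capture("side");crop(c,150,130,350,280,4,"s8.png")
c=capture("top");crop(c,105,170,305,270,4,"t8.png")
E
```

```text
(no output)
```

View pics/s8.png

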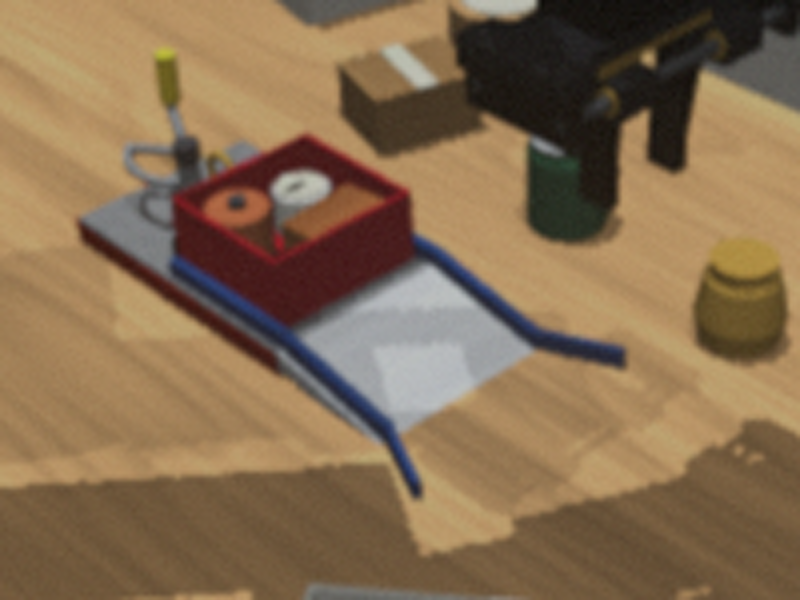

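View pics/t8.png

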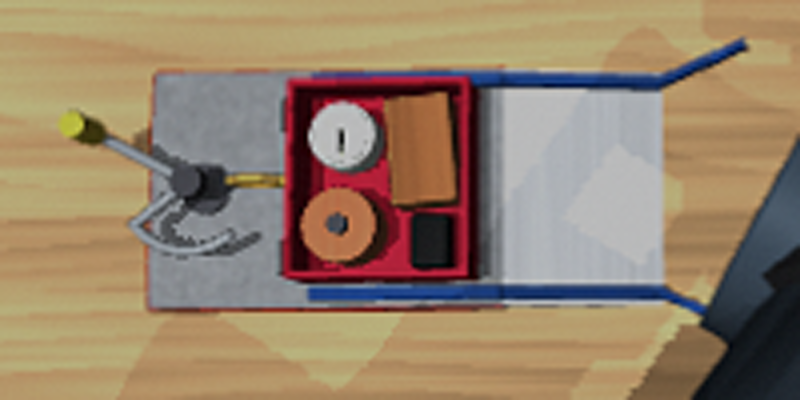

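```bash
python3 - <<'E'
from fit import *
c=capture("top");F=lambda l:[(105+(x+.5)/4-.5,170+(y+.5)/4-.5) for x,y in l]
q,r=fit(c,[(55,-60,75),(55,60,75),(-55,-60,75),(-55,60,75)],F([(290,80),(284,277),(470,78),(472,279)]),0,[.517,.145,1.57])
print(q,np.degrees(q[2]),r.round(1).tolist())
p,r=fit(c,[(325,-75,20),(325,75,20),(0,-63,0),(0,63,0)],F([(154,73),(149,308),(662,89),(662,287)]),0,[.517,-.025,1.57])
print(p,np.degrees(p[2]),r.round(1).tolist())
d=q[:2]-p[:2];a=p[2];print("deck x,y",d@[np.cos(a),np.sin(a)],d@[-np.sin(a),np.cos(a)])
print("knob",unproj(c,F([(76,126)]),.104))
E
```

```text
[0.51667101 0.14369198 1.56593323] 89.72136518583174 [[-0.0, -0.1], [0.3, 0.5], [0.3, -0.1], [-0.6, -0.3]]
[ 0.51741788 -0.02460165  1.57003831] 89.9565686502488 [[0.1, 0.0], [-0.5, -0.0], [-0.1, 0.3], [0.4, -0.3]]
deck x,y 0.168293014696984 0.0008744370927664053
knob [[0.54593552 0.31863766 0.104     ]]
```

Emit:
{"fn": "play_rows", "kwargs": {
  "rows": [
    [[0, 0.457, 0.058, -34, 0, 0, 0.0], [0, 0.457, 0.058, -34, 0, 0, 0.0], [0, 0.457, 0.058, -34, 0, 0, 0.0], [0, 0.457, 0.058, -34, 0, 0, 0.0], [0, 0.457, 0.058, -34, 0, 0, 0.0], [0, 0.457, 0.058, -34, 0, 0, 0.0], [0, 0.457, 0.058, -34, 0, 0, 0.0], [0, 0.457, 0.058, -34, 0, 0, 0.0], [0, 0.457, 0.058, -34, 0, 0, 0.0], [0, 0.457, 0.058, -34, 0, 0, 0.0], [0, 0.457, 0.058, -34, 0, 0, 0.0], [0, 0.457, 0.058, -34, 0, 0, 0.0]]
  ]
}}

```text
time_s: 14.55
position: [0.5731, 0.2952, 0.2193]
tcp_rot: [[-0.004, -0.56, 0.828], [-0.001, 0.828, 0.56], [-1.0, 0.001, -0.004]]
force: [-0.4, -0.1, -0.8]
opening: 0.008
```

```bash
python3 - <<'E'
from h import *
s=read_state();print(s["position"],np.degrees(np.arctan2(s["tcp_rot"][1][2],s["tcp_rot"][0][2])),s["opening"],s["joint_positions"].round(1) if hasattr(s["joint_positions"],'round') else s["joint_positions"])
c=capture("side");crop(c,130,80,330,230,4,"s9.png")
E
```

```text
[0.57307896 0.29520977 0.21933158] 34.078122656288215 0.0075679464878987916 [ 17.3  32.1  79.1  -0.   69.1 -16.7]
```

View pics/s9.png

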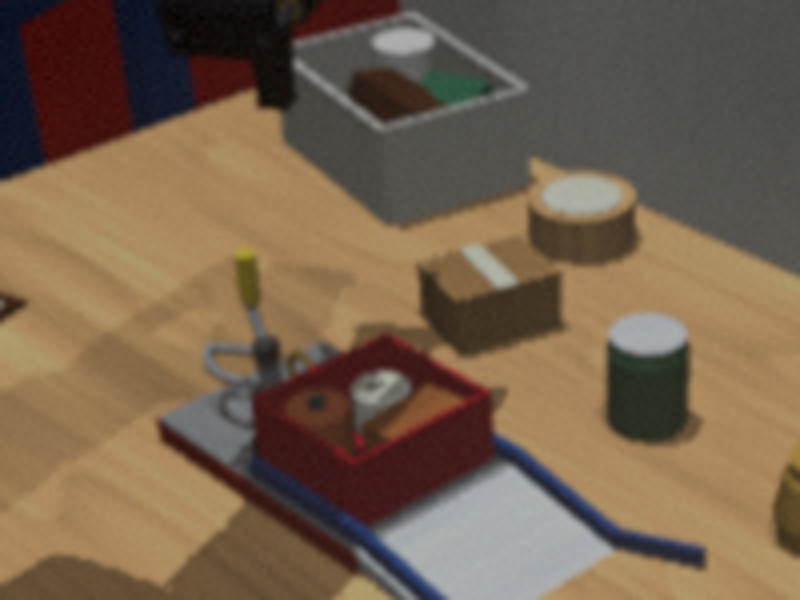

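Emit:
{"fn": "play_rows", "kwargs": {
  "rows": [
    [[0.05, 0, 0, 0, 0, 0, 0.0], [0.1, 0, 0, 0, 0, 0, 0.0], [0.135, 0, 0, 0, 0, 0, 0.0], [0.145, 0, 0, 0, 0, 0, 0.0], [0.145, 0, 0, 0, 0, 0, 0.0]]
  ]
}}

```text
time_s: 15.1
position: [0.574, 0.2937, 0.0744]
tcp_rot: [[-0.004, -0.558, 0.83], [-0.001, 0.83, 0.558], [-1.0, 0.001, -0.004]]
force: [1.1, -0.2, 0.2]
opening: 0.005
```

```bash
cat > arc.py <<'E'
from h import *
import sys
s=read_state();R=np.array(s["tcp_rot"]);p=np.array(s["position"]);print(s["time_s"],p,s["force"])
P=np.array([.517,.264]);r=.065
a0=np.degrees(np.arctan2(*(p[:2]-P)[::-1]));z0=np.degrees(np.arctan2(R[1,2],R[0,2]));print("phi",a0,"r",np.linalg.norm(p[:2]-P),"zang",z0)
end=float(sys.argv[1]);n=int(sys.argv[2]);zend=float(sys.argv[3])
for i in range(1,n+1):
    a=np.radians(a0+(end-a0)*i/n);w=np.r_[P+r*np.array([np.cos(a),np.sin(a)]),.077]-p
    print(np.round(R.T@w,4),round(-(zend-z0)*i/n,1))
E
python3 arc.py 85 11 80;python3 - <<'E'
from h import *
c=capture("side");crop(c,130,80,330,230,4,"s10.png")
E
```

```text
15.1 [0.57403208 0.29365524 0.07437794] [ 1.09930525 -0.17924827  0.1690514 ]
phi 27.473292646412563 r 0.0642813483613926 zang 33.89549065463384
[-0.0026  0.0058  0.0011] -4.2
[-0.0026  0.0118  0.001 ] -8.4
[-0.0026  0.0177  0.0003] -12.6
[-0.0026  0.0235 -0.001 ] -16.8
[-0.0026  0.0291 -0.0027] -21.0
[-0.0026  0.0346 -0.005 ] -25.1
[-0.0025  0.0399 -0.0077] -29.3
[-0.0025  0.0449 -0.0109] -33.5
[-0.0025  0.0495 -0.0146] -37.7
[-0.0025  0.0539 -0.0186] -41.9
[-0.0025  0.0578 -0.0231] -46.1
```

View pics/s10.png

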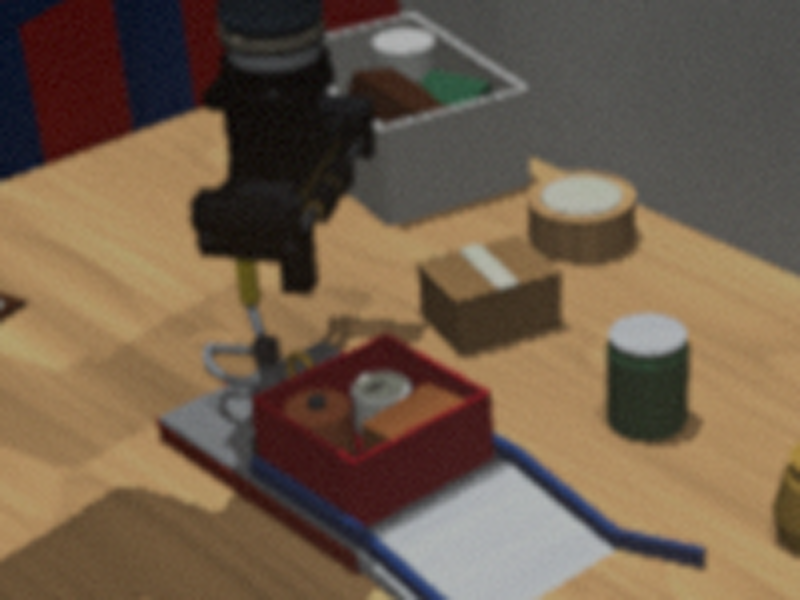

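The shut fingers at (300,265) stand on the clockwise side of the knob at (250,285). I push it round the arc.

Emit:
{"fn": "play_rows", "kwargs": {
  "rows": [
    [[-0.002, 0.006, 0.001, -4.2, 0, 0, 0], [-0.002, 0.012, 0.001, -8.4, 0, 0, 0], [-0.002, 0.018, 0, -12.6, 0, 0, 0], [-0.002, 0.0235, -0.001, -16.8, 0, 0, 0], [-0.002, 0.029, -0.003, -21, 0, 0, 0], [-0.002, 0.0345, -0.005, -25, 0, 0, 0], [-0.002, 0.04, -0.008, -29, 0, 0, 0], [-0.002, 0.045, -0.011, -33.5, 0, 0, 0], [-0.002, 0.0495, -0.0145, -37.7, 0, 0, 0], [-0.002, 0.054, -0.0185, -42, 0, 0, 0], [-0.002, 0.058, -0.023, -46, 0, 0, 0]]
  ]
}}

```text
time_s: 16.25
position: [0.526, 0.3311, 0.0812]
tcp_rot: [[0.007, -0.985, 0.171], [0.002, 0.171, 0.985], [-1.0, -0.007, 0.003]]
force: [0.9, -1.0, -0.1]
opening: 0.003
```

```bash
python3 arc.py 118 8 114;python3 - <<'E'
from h import *
c=capture("side");crop(c,130,80,330,230,4,"s11.png")
E
```

```text
16.25 [0.52603315 0.33111622 0.08123861] [ 0.87363443 -0.97779231 -0.07840234]
phi 82.33464328560959 r 0.06772137185212714 zang 80.18018856244164
[ 0.0042  0.005  -0.0031] -4.2
[ 0.0042  0.01   -0.0039] -8.5
[ 0.0041  0.0149 -0.0051] -12.7
[ 0.0041  0.0197 -0.0066] -16.9
[ 0.0041  0.0244 -0.0085] -21.1
[ 0.004   0.0289 -0.0108] -25.4
[ 0.004   0.0332 -0.0134] -29.6
[ 0.0039  0.0373 -0.0163] -33.8
```

View pics/s11.png

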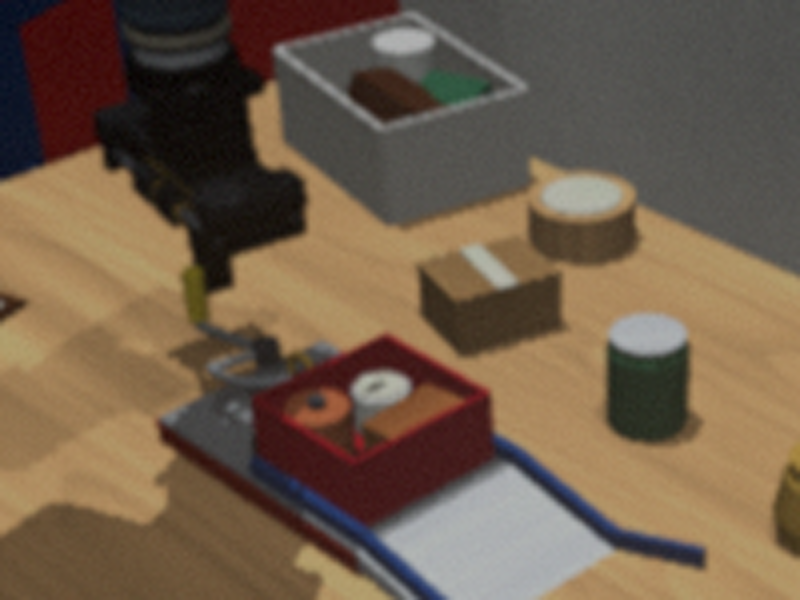

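The knob has swung to (195,295) and the hook is moving in. I continue.

Emit:
{"fn": "play_rows", "kwargs": {
  "rows": [
    [[0.003, 0.005, -0.002, -4.2, 0, 0, 0], [0.003, 0.01, -0.003, -8.5, 0, 0, 0], [0.003, 0.015, -0.004, -12.7, 0, 0, 0], [0.003, 0.0195, -0.006, -17, 0, 0, 0], [0.003, 0.0245, -0.008, -21, 0, 0, 0], [0.003, 0.029, -0.0105, -25.4, 0, 0, 0], [0.003, 0.033, -0.013, -29.6, 0, 0, 0], [0.003, 0.037, -0.016, -33.8, 0, 0, 0]]
  ]
}}

```text
time_s: 17.1
position: [0.4869, 0.3221, 0.0776]
tcp_rot: [[0.007, -0.914, -0.405], [0.003, -0.405, 0.914], [-1.0, -0.007, -0.0]]
force: [1.8, 0.6, -0.9]
opening: 0.005
```

```bash
python3 arc.py 140 9 136;python3 - <<'E'
from h import *
c=capture("side");crop(c,130,80,330,230,4,"s12.png")
E
```

```text
17.1 [0.48688646 0.32209162 0.07758108] [ 1.7887294   0.56102562 -0.91875219]
phi 117.401327328763 r 0.0654328772526634 zang 113.89337430289262
[ 0.0006  0.0028 -0.0007] -2.5
[ 0.0005  0.0056 -0.001 ] -4.9
[ 0.0005  0.0084 -0.0015] -7.4
[ 0.0005  0.0112 -0.0021] -9.8
[ 0.0005  0.014  -0.0028] -12.3
[ 0.0005  0.0167 -0.0037] -14.7
[ 0.0004  0.0194 -0.0047] -17.2
[ 0.0004  0.022  -0.0057] -19.7
[ 0.0004  0.0246 -0.0069] -22.1
```

View pics/s12.png

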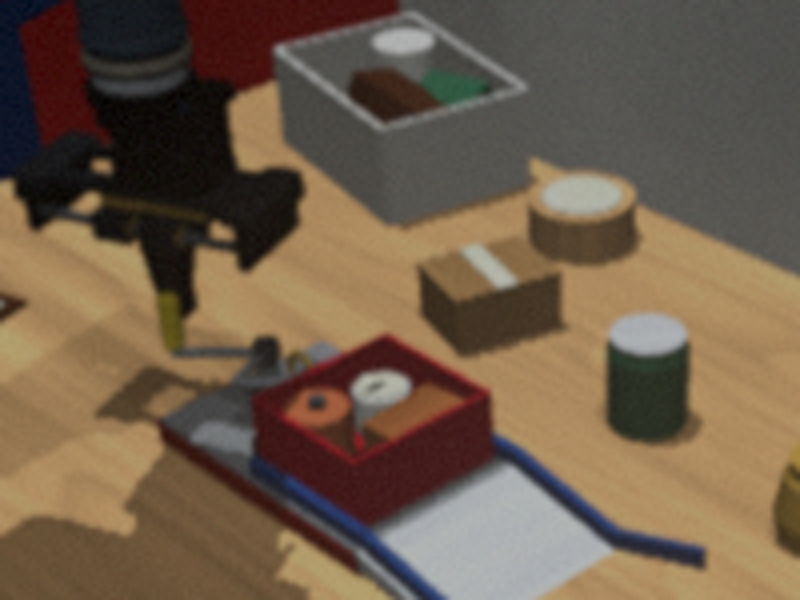

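Emit:
{"fn": "play_rows", "kwargs": {
  "rows": [
    [[0, 0.003, -0.0005, -2.5, 0, 0, 0], [0, 0.0055, -0.001, -5, 0, 0, 0], [0, 0.0085, -0.0015, -7.5, 0, 0, 0], [0, 0.011, -0.002, -10, 0, 0, 0], [0, 0.014, -0.003, -12, 0, 0, 0]]
  ]
}}

```text
time_s: 17.65
position: [0.475, 0.3137, 0.077]
tcp_rot: [[0.006, -0.812, -0.584], [0.002, -0.584, 0.812], [-1.0, -0.006, -0.001]]
force: [0.1, 0.6, 1.2]
opening: 0.004
```

Emit:
{"fn": "play_rows", "kwargs": {
  "rows": [
    [[0, 0.0015, -0.0005, -1, 0, 0, 0], [0, 0.003, -0.001, -2, 0, 0, 0], [0, 0.004, -0.001, -2, 0, 0, 0]]
  ]
}}

```text
time_s: 17.95
position: [0.4741, 0.3124, 0.0768]
tcp_rot: [[0.01, -0.791, -0.611], [0.006, -0.611, 0.791], [-1.0, -0.011, -0.001]]
force: [3.7, 6.4, 0.4]
opening: 0.008
```

Emit:
{"fn": "play_rows", "kwargs": {
  "rows": [
    [[0, 0.0015, -0.0005, -1, 0, 0, 0], [0, 0.003, -0.001, -2, 0, 0, 0]]
  ]
}}

```text
time_s: 18.15
position: [0.474, 0.3118, 0.0771]
tcp_rot: [[0.014, -0.77, -0.638], [0.01, -0.638, 0.77], [-1.0, -0.017, -0.001]]
force: [5.6, 11.9, -1.2]
opening: 0.003
```

Emit:
{"fn": "play_rows", "kwargs": {
  "rows": [
    [[0, 0.002, -0.0005, 0, 0, 0, 0], [0, 0.004, -0.001, 0, 0, 0, 0], [0, 0.004, -0.001, 0, 0, 0, 0]]
  ]
}}

```text
time_s: 18.45
position: [0.4749, 0.3092, 0.0777]
tcp_rot: [[0.02, -0.77, -0.638], [0.012, -0.638, 0.77], [-1.0, -0.023, -0.004]]
force: [9.6, 11.7, -3.7]
opening: 0.003
```

```bash
python3 arc.py 140 1 136;python3 - <<'E'
from h import *
c=capture("side");crop(c,130,80,330,230,4,"s13.png")
c=capture("top");crop(c,105,170,305,270,4,"t13.png")
E
```

```text
18.45 [0.47488711 0.30918745 0.07767317] [ 9.58487444 11.70527032 -3.68063642]
phi 132.98297957838497 r 0.061768939419581115 zang 129.63904595017772
[0.0005 0.0081 0.0023] -6.4
```

View pics/s13.png

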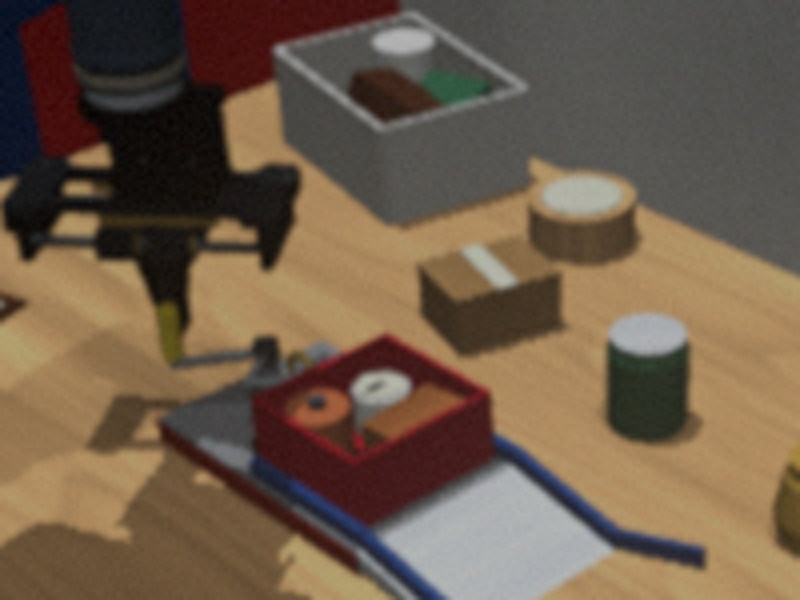

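Emit:
{"fn": "play_rows", "kwargs": {
  "rows": [
    [[0, -0.015, 0, 0, 0, 0, 0], [0, -0.035, 0, 0, 0, 0, 0], [-0.05, -0.035, 0, 0, 0, 0, 0], [-0.1, -0.035, 0, 0, 0, 0, 0], [-0.14, -0.035, 0.03, 0, 0, 0, 0], [-0.14, -0.02, 0.08, 0, 0, 0, 0], [-0.14, 0, 0.13, 0, 0, 0, 0], [-0.14, 0.01, 0.18, 0, 0, 0, 0], [-0.14, 0.02, 0.23, 0, 0, 0, 0], [-0.14, 0.025, 0.28, 0, 0, 0, 0], [-0.14, 0.025, 0.28, 0, 0, 0, 0]]
  ]
}}

```text
time_s: 19.65
position: [0.2629, 0.5053, 0.2154]
tcp_rot: [[-0.001, -0.765, -0.644], [0.001, -0.644, 0.765], [-1.0, 0.0, 0.002]]
force: [0.9, -0.5, -0.8]
opening: 0.007
```

```bash
python3 - <<'E'
from h import *
c=capture("side");crop(c,150,110,290,215,5,"s14.png");cv2.imwrite("pics/s14f.png",c["pixels"][:,:,::-1])
c=capture("top");crop(c,105,170,305,270,4,"t14.png");cv2.imwrite("pics/t14f.png",c["pixels"][:,:,::-1])
E
```

```text
(no output)
```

View pics/s14.png

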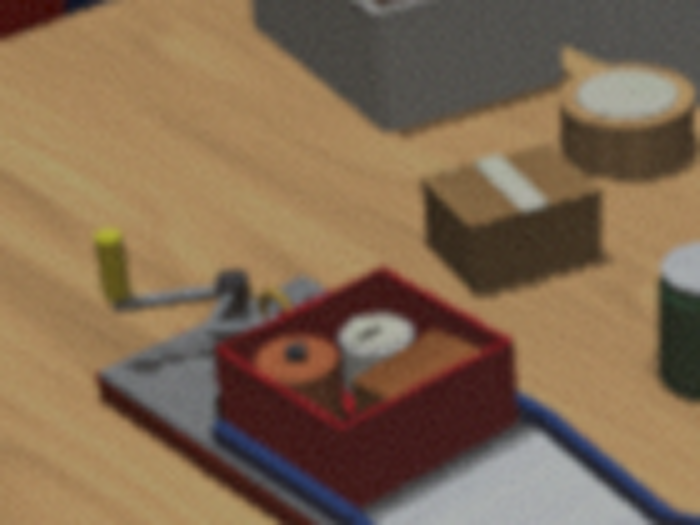

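View pics/t14.png

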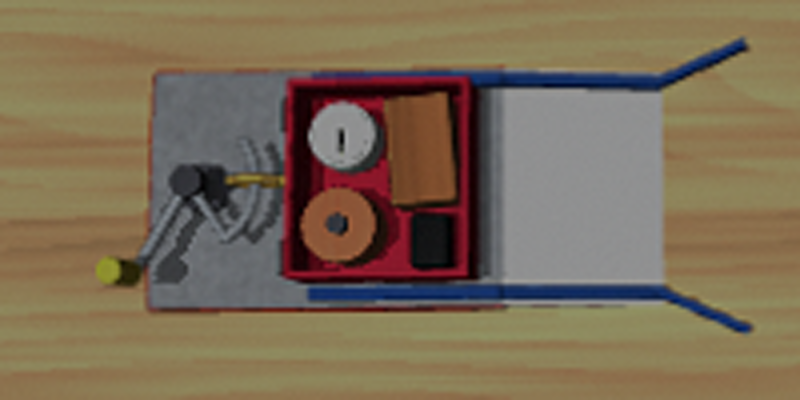

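View pics/t14f.png

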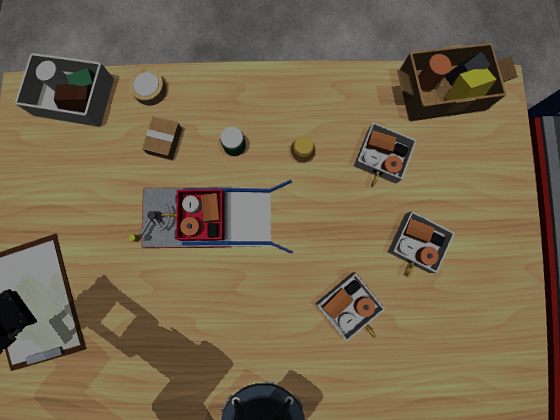

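```bash
python3 - <<'E'
from h import *
c=capture("top");F=lambda l:[(105+(x+.5)/4-.5,170+(y+.5)/4-.5) for x,y in l]
k=unproj(c,F([(110,270)]),.104)[0]
for pv in [(.517,.2644),unproj(c,F([(185,180)]),.066)[0][:2]]:
    d=k[:2]-np.array(pv)[:2];print(k,pv,np.linalg.norm(d),np.arctan2(d[1],d[0])-1.571+.703)
E
```

```text
[0.46109615 0.29522963 0.104     ] (0.517, 0.2644) 0.06384126002339013 1.7696169818613527
[0.46109615 0.29522963 0.104     ] [0.51783115 0.26384366] 0.0648377973740292 1.7682936695737381
```

The hook reads 1.77 rad against the 1.75 stop. The bar passes through the ring and the bystanders have not moved.

```bash
python3 -c "
from rig import *
print(hand_in())"
```

```text
the job is handed in; nothing more can be done
None
```

The crimson crate is up the ramp against the rubber stops, and the hook is swung through its ring to the end stop. I handed in at about 19.8 s with the arm clear of everything.

- **Crate:** I pushed it with the open fingers on its plain rear wall, squaring it to the lane on the table before it climbed. At the stops it stopped moving while the push rose to 16–18 N. The last fit puts its centre at about deck x 168 mm. That is 2 mm short of the nominal 170, but within the 2 mm camera calibration, and the front wall lies against both stops in the picture.
- **Hook:** I pushed the yellow knob round with shut fingers until it stopped at about 15 N. From the top picture the joint measures about 1.77 rad against the 1.75 stop, and the bar passes through the ring.
- **Bystanders:** the tin, pot, cardboard box and white look-alike crates stand where they did at the start, judged by comparing the pictures by eye.
- **Disagreement:** while the crate was on the table, the side camera put it 4 to 6 mm further right than the tool position and the first top-camera fit implied. I steered between the two, and the crate entered the lane cleanly.

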